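Fit the cover plate on the board test fixture and latch it

ROBOT

A 6-joint arm with a two-finger parallel gripper is mounted at the origin on a cart in front of the work surface, level with it; the furniture and walls round the work are solid. World frame = base frame: x ahead of the robot, y to its left, z up, the work surface at z = 0. Lengths are in m, angles in rad, forces in N, time in s.
With the tool pointing down it reaches from about 0.25 to 0.725 m from the base axis. Payload 9.7 kg.
Tool frame: the origin (TCP) lies at the very end of the fingers, on their centre line; the grasp point (between the pads) lies 19 mm behind it (env.hold_point_z is the z of the grasp point in the tool frame, in m); z points along the fingers, y is the line along which they close (so a half turn about z gives the same grasp; the last joint's range is limited). The gripper opens to 85 mm and grips with 20 to 120 N. Pads are 22 mm wide; open, the fingers measure 114 mm over their backs; the gripper's body (76 mm by 85 mm) begins 54 mm behind the grasp point. The pads swing forward as they close: fully open they stand 13 mm farther back than shut.
Start: joints at [1.175, 0.087, 0.176, 1.66, 0, 1.571], TCP at [0.212, 0.507, 0.231] pointing down, gripper open.
Joint ranges: [-3.13, 3.13], [-0.85, 1.81], [-1.15, 1.24], [-2.2, 2.28], [-1.44, 1.52], [-3.14, 3.14]. Speed limits (rad/s): [2.22, 2.22, 2.57, 3.14, 3.14, 3.14].

INTERFACE

Orientations are given as a unit quaternion [x, y, z, w].
In Python, from station import env gives the robot as it stands.
- The arm moves only by the tool send_rows, never from a script. Its argument "increments" is a list of rows, each a list of 5 numbers: the gripper command: -1 is shut, 1 is fully open, values between are in proportion, then the shift along the tool's x, y, z scaled (see below), then the turn about the tool's z scaled (see below). In form: [[hand, dx, dy, dz, yaw], ...]. A call has 1 to 5 rows; each row is the pose to reach, as a shift and turn from the pose commanded when the call began, along the tool's axes at that moment; what a row does not reach only later rows make up. The controller multiplies each number of a shift by 0.3 m and each number of a turn by 90 degrees. A row lasts 1/12 s, in which the tool goes at most 41.7 mm and 7.16 degrees, less where a joint would pass 70% of its speed; a pose out of reach is approached as far as the arm can. A call with a number of a shift or a turn outside -1 to 1 is refused whole. A call with a gripper value outside its range is refused whole. The fingers move at their own pace and stop on an object; "grip_force" is the grip in N (left out, the last holds). Time passes only in rows, so rows that repeat a pose let the fingers close. It gives the time, the measured TCP pose, the force, the opening and the grip force at its end, in the units of the state.
- env.state(): the state, without advancing time (a new reading comes with each control period).
- env.grab_frame(name): name is "scene" or "top" or "wrist"; returns a dict with "image" (384x512x3 uint8, red, green, blue), "depth" (384x512 float32, m along the optical axis (not along the pixel's ray), 0 where there is no reading), "fx", "fy", "cx", "cy" (pixels), "R" (3x3) and "t" (3): a world point X has camera coordinates R X + t. Camera axes: x right, y down, z forward; pixel columns grow to the right and rows downward; lengths in m; the calibration is good to about 2 mm. The wrist camera is an equidistant fisheye: a pixel r from the principal point sees the ray r / f radians off the axis. A picture is of the moment at which its call begins.
- env.hand_in(): hands the job in; it is judged then, once.
The state is a dict: "time": time; "joints": joint angles; "dq": joint speeds; "tau": joint torques, N m; "eef_pos": TCP position; "tcp_rot": TCP orientation; "contact_force": force on the tool from outside, world axes, zero at the start; "moment": the same for the moment, N m; "gripper_width": finger opening in m; "grip_force": force on a finger pad.
Only numpy, scipy, OpenCV 4.12 (cv2) and the standard library are available. Lean on these libraries where they do the work, as an engineer would, in place of code of your own. Each camera call takes 0.05 s, during which the arm holds its last target. There are 200 camera calls.

TASK

Close up the board test fixture: swing its latch aside, pick up the loose cover plate by its handle and, keeping hold of it, lower it level over both guide pins (large hole on the thick pin) without forcing it, until it lies flush on the deck. Then let go and swing the latch fully back so that it points straight across the cover's front edge. Leave the other things on the desk where they are.

Things in the scene. Friction and masses are not known exactly. Their poses are not given: they have to be found in the camera images.
- fixture: Board test fixture, fixed to the desk: grey deck 165 mm deep (x), 200 mm long (y), 45 mm high, a green circuit board sunk in its middle, two upright steel pins 124 mm apart along y, a latch in front. Origin on the desk midway between the pins; x away from the latch side, y from the thin pin to the thick one, z up. Yaw within 0.3 either way
- cover: Loose cover: pale brushed aluminium plate 110 mm (x) by 170 mm (y), 10 mm thick, 0.25 to 0.5 kg, flat on the desk, black bridge handle up. Through holes 62 mm either side of the middle along y. Origin at the centre of the underside; y from the small hole to the large one; seated, its axes agree with the fixture's
- thick_pin (a point): Foot, at deck level (45 mm above the desk), of the thick pin: 18 mm in diameter, 31 mm tall, of full diameter for 20 mm, then tapering to 0.42 of it. Axes of the fixture
- thin_pin (a point): Foot, at deck level, of the thin pin, 12 mm in diameter, as tall and tapered likewise. Axes of the fixture
- latch_pivot (a point): Vertical pivot of the latch, 80 mm in front of (fixture -x from) the midpoint between the pins, 61 mm above the desk, at mid-thickness of the latch bar (8 mm thick, 16 mm wide). Axes of the fixture
- latch_knob (a point): Middle of the upright black knob (18 mm in diameter, 32 mm tall, spanning 65 to 97 mm above the desk) on the bar's tail, 45 mm from the pivot. The opposite end of the bar, the tongue, reaches 45 mm from the pivot: latched, 20 mm over the cover's front edge, 2 mm above a seated cover. Moves with the latch
- latch (a joint): Angle of the latch (rad): 0 latched (end stop; tongue along fixture +x over the deck, knob straight in front of the pivot); grows counter-clockwise from above as it opens, the knob swinging from the fixture's -x side to its -y side. The cover passes the tongue above 1.25; end stop 1.65. It stays where left; 1 to 2 N at the knob moves it
- cover_handle (a point): Middle of the cover's handle bar, 38 mm above the cover's underside, over the plate's middle: bar 72 mm long (cover y), 14 mm wide (cover x), 16 mm high, on two posts, 20 mm of free height under it. Axes of the cover
- thick_hole (a point): Centre, at the underside, of the cover's large hole (20 mm in diameter), which takes the thick pin. Axes of the cover
- thin_hole (a point): Centre, at the underside, of the cover's small hole (14 mm in diameter), which takes the thin pin. Axes of the cover
- cup: white patterned coffee cup, 78 mm wide, 68 mm tall; origin at the centre of its underside; a bystander
- pliers: orange-handled pliers lying flat, 167 mm long; origin at the centre of its underside; a bystander
- tape: roll of masking tape lying flat, 100 mm wide, 25 mm tall; origin at the centre of its underside; a bystander
- meter: yellow hand multimeter lying on its back, 156x78x43 mm; origin at the centre of its underside; a bystander
- tub: small clear parts tub with pink lid, 78x75x34 mm; origin at the centre of its underside; a bystander
- spool: green solder spool, 102x78 mm, 46 mm tall; origin at the centre of its underside; a bystander

How it is judged:
On the way, in this order (a step that is already met when the one before it is completed fails the run):
1. the latch is swung aside (beyond 1.2 rad) (value of joint latch above 1.2 rad), for 0.1 s.
2. the cover, still held in the gripper, has both pins in their own holes: its underside within 16 mm of the deck but not yet down at it (contact force between the fingers and cover above 0.5 N and horizontal distance between thick_hole and thick_pin below 0.005 m and z of thick_hole in the frame of thick_pin between 0.003 and 0.016 m and horizontal distance between thin_hole and thin_pin below 0.005 m and z of thin_hole in the frame of thin_pin below 0.016 m), for 0.05 s.
3. the cover is flush on the deck over both pins (horizontal distance between thick_hole and thick_pin below 0.004 m and z of thick_hole in the frame of thick_pin between -0.003 and 0.003 m and horizontal distance between thin_hole and thin_pin below 0.004 m and z of thin_hole in the frame of thin_pin between -0.003 and 0.003 m), for 0.2 s.
At the end, for the whole second after the job is handed in: The cover lies at rest on the deck, both hole centres within 4 mm of their own pins sideways and within 3 mm of deck height, and the latch is closed over it (below 0.15 rad) (all of step 3 and value of joint latch below 0.15 rad and linear speed of cover below 0.01 m/s); the robot touches nothing.
It fails at once if the cover is rammed against the fixture with more than 60 N (contact force between cover and fixture above 60 N).
It fails at once if a bystander is pushed more than 40 mm from its place (distance of any of cup, pliers, tape, meter, tub, spool from where it was at the start of the episode above 0.04 m).
It also fails if it takes over 69 s, if anything falls off the work surface, if the arm or the gripper's body presses on something with over 40 N, if the wrist force passes 120 N, or if a joint passes its speed limit or range.

## Working session

There is one attempt and no reset: what is moved stays moved. The work goes in short steps, Python scripts to look and compute and a tool call to move; the robot and the scene stay as the last step left them, time stands still between calls to the robot, and variables do not carry over. Pictures are saved under pics/ and viewed, at most 10 in all, crops included, and the job is handed in when it is done.

Besides the shell and the picture viewer there is one more tool, called by a JSON object that holds its "method" and its "body". send_rows: Moves the arm, as the interface text tells. Its arguments: {"type":"object","properties":{"increments":{"type":"array","items":{"type":"array","items":{"type":"number","minimum":-1,"maximum":1}}},"grip_force":{"type":"number"}},"required":["increments"]}

```bash
mkdir -p pics
cat > h.py <<'E'
import numpy as np, cv2
from station import env
from scipy.spatial.transform import Rotation as Ro
def grab(n,save=None):
    f=env.grab_frame(n)
    if save: cv2.imwrite('pics/'+save,cv2.cvtColor(f['image'],cv2.COLOR_RGB2BGR))
    np.save('/tmp/'+n+'.npy',f,allow_pickle=True)
    return f
def load(n): return np.load('/tmp/'+n+'.npy',allow_pickle=True).item()
def cloud(f):
    v,u=np.mgrid[0:384,0:512]; d=f['depth']
    c=np.stack([(u-f['cx'])/f['fx']*d,(v-f['cy'])/f['fy']*d,d],-1)
    return (c-np.array(f['t']))@np.array(f['R'])
def plane(f,uv,z):
    uv=np.atleast_2d(uv).astype(float); R=np.array(f['R']);t=np.array(f['t'])
    r=np.c_[(uv[:,0]-f['cx'])/f['fx'],(uv[:,1]-f['cy'])/f['fy'],np.ones(len(uv))]@R
    c=-R.T@t
    return c+r*((z-c[2])/r[:,2])[:,None]
E
python3 - <<'E'
from h import *
s=env.state();print({k:np.round(v,3).tolist() for k,v in s.items()}, env.hold_point_z)
a=grab('top','top.png');b=grab('scene','scene.png')
for f in(a,b):print(f['fx'],f['cx'],f['cy'],-np.array(f['R']).T@f['t'])
E
```

```text
{'time': 0.0, 'joints': [1.175, 0.087, 0.175, 1.66, -0.0, 1.571], 'dq': [0.001, 0.001, -0.0, 0.001, 0.001, 0.001], 'tau': [0.003, -52.038, 46.481, 0.016, -0.0, 0.0], 'eef_pos': [0.212, 0.507, 0.231], 'tcp_rot': [0.197, 0.98, -0.001, -0.0], 'contact_force': [-0.425, -0.025, -0.185], 'moment': [-0.014, 0.056, -0.065], 'grip_force': 0.0, 'gripper_width': 0.086} -0.0187
378.83473701248107 259.97691539329037 186.1289879196795 [ 0.32311434 -0.06611986  1.4710775 ]
476.9804465980316 254.63655700266793 194.80507952694327 [-0.1426697  -1.01428246  1.29338888]
```

View pics/top.png

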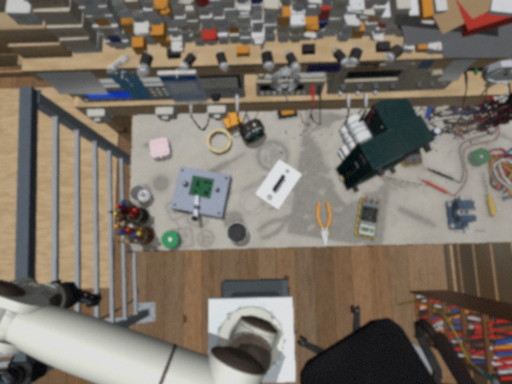

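View pics/scene.png

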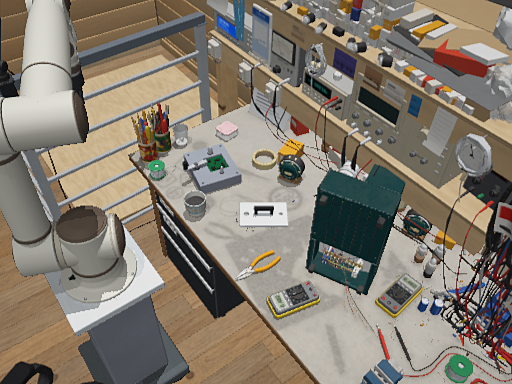

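Run:
```python
from h import *
t=load('top');im=cv2.cvtColor(t['image'],cv2.COLOR_RGB2BGR)
c=cv2.resize(im[150:230,160:310],None,fx=5,fy=5,interpolation=cv2.INTER_CUBIC);cv2.imwrite('pics/c1.png',c)
P=cloud(t)
def rect(m,name,z):
    m=m.astype(np.uint8);cs,_=cv2.findContours(m,0,1);k=max(cs,key=cv2.contourArea)
    q=plane(t,k[:,0].astype(float),z)[:,:2].astype(np.float32)
    r=cv2.minAreaRect(q*1000);print(name,r)
sub=np.zeros((384,512),bool);sub[160:225,165:235]=1
rect(sub&(P[...,2]>.035),'fix',.045)
s2=np.zeros((384,512),bool);s2[155:215,250:305]=1
g=t['image'].min(-1);print(np.median(P[185,262:290,2]))
rect(s2&(g>215),'cover bright',.01);rect(s2&(P[...,2]>.006),'cover depth',.01)
rect(s2&(P[...,2]>.028),'handle',.045)
rect(sub&(P[...,2]>.08),'knob',.097)
rect(sub&(P[...,2]>.055),'latch+pins',.065)
print(np.argwhere(sub&(P[...,2]>.062))[:, ::-1].tolist())
```

```text
fix ((531.76025390625, 185.06585693359375), (203.70700073242188, 197.56614685058594), 78.02335357666016)
0.009962955382010249
cover bright ((577.2716674804688, -118.15581512451172), (99.50106811523438, 159.297607421875), 54.773319244384766)
cover depth ((571.03662109375, -114.6668701171875), (115.55282592773438, 186.7105712890625), 52.97788619995117)
handle ((573.0758666992188, -116.16612243652344), (13.838376998901367, 72.97393798828125), 54.99322509765625)
knob ((442.4835205078125, 198.18177795410156), (14.92821216583252, 14.550189018249512), 88.58837890625)
latch+pins ((482.63604736328125, 196.28871154785156), (21.821014404296875, 98.35157775878906), 82.20748138427734)
[[185, 161], [167, 176], [228, 176], [183, 181], [184, 181], [182, 182], [183, 182], [184, 182], [185, 182], [182, 183], [183, 183], [184, 183], [185, 183], [186, 183], [182, 184], [183, 184], [184, 184], [185, 184], [183, 185], [184, 185], [185, 185], [215, 188], [216, 188], [227, 188], [215, 189], [216, 189], [217, 189], [215, 190], [216, 190], [195, 195], [196, 195], [197, 195], [194, 196], [195, 196], [196, 196]
[... 729 characters left out ...]
11], [194, 211], [195, 211], [196, 211], [197, 211], [206, 211], [194, 212], [196, 212], [197, 212], [193, 213], [194, 213], [196, 213], [193, 214], [194, 214], [195, 214], [196, 214], [197, 214], [193, 215], [194, 215], [195, 215], [196, 215], [192, 216], [193, 216], [194, 216], [195, 216], [196, 216], [191, 217], [192, 217], [193, 217], [194, 217], [195, 217], [196, 217], [191, 218], [192, 218], [193, 218], [194, 218], [195, 218], [196, 218], [191, 219], [192, 219], [193, 219], [194, 219], [195, 219], [196, 219], [220, 219], [192, 220], [193, 220], [194, 220], [195, 220], [196, 220], [194, 221], [195, 221], [196, 221], [234, 222], [231, 223], [232, 223], [233, 223], [230, 224], [231, 224]]
```

View pics/c1.png

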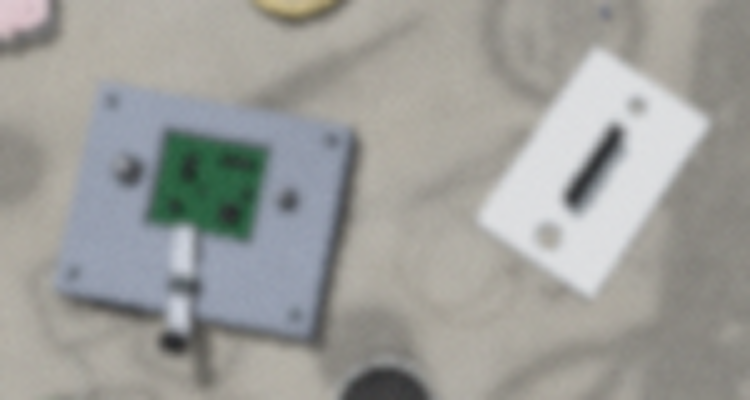

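The top view puts the fixture at left, with its thick pin at crop (126,172), thin pin at (289,200) and latch knob at (175,340). The cover's large hole is at (548,235) and its small hole at (637,105).

```bash
cat >> h.py <<'E'
def plan(p,ydeg=None,s=None):
    """shift (units), turn (units) from current pose to TCP p with tool y along ydeg (mod 180)"""
    s=s or env.state();R=Ro.from_quat(s['tcp_rot']).as_matrix()
    d=R.T@(np.array(p)-s['eef_pos'])/.3
    a=np.degrees(np.arctan2(R[1,1],R[0,1]))
    w=0 if ydeg is None else -((ydeg-a+90)%180-90)/90
    print('tool y deg',round(a,1),'shift',np.round(d,4),'turn',round(w,4),'steps',round(np.linalg.norm(d)*.3/.0417,1))
E
python3 - <<'E'
from h import *
t=load('top')
a=plane(t,[[160+126/5-.4,150+172/5-.4],[160+289/5-.4,150+200/5-.4]],.07)
m=a.mean(0);d=a[0]-a[1];print(a,m,np.linalg.norm(d[:2]),np.degrees(np.arctan2(-d[0],d[1])))
yaw=np.arctan2(-d[0],d[1]);x=np.array([np.cos(yaw),np.sin(yaw)])
print('pivot',m[:2]-.08*x,'knob',m[:2]-.125*x)
h=plane(t,[[160+548/5-.4,150+235/5-.4],[160+637/5-.4,150+105/5-.4]],.01);d=h[0]-h[1]
print(h,h.mean(0),np.linalg.norm(d),np.degrees(np.arctan2(-d[0],d[1])))
plan([.45,.19,.30],-8+90)
E
```

```text
[[0.57369787 0.2351622  0.07      ]
 [0.54913642 0.11225088 0.07      ]] [0.56141715 0.17370654 0.07      ] 0.12534135784000477 -11.300602760213865
pivot [0.48296814 0.18938306] knob [0.43884057 0.1982011 ]
[[ 0.52597752 -0.08190381  0.01      ]
 [ 0.62734654 -0.15469453  0.01      ]] [ 0.57666203 -0.11829917  0.01      ] 0.1247965086277209 54.31875775131484
tool y deg 67.3 shift [-1.1398 -0.6703 -0.2303] turn -0.1631 steps 9.7
```

{"method": "send_rows", "body": {"increments": [[0,-0.57,-0.33,0,-0.13],[0,-0.57,-0.33,0,-0.13],[0,-0.57,-0.33,0,-0.13],[0,-0.57,-0.33,0,-0.13],[0,-0.57,-0.33,0,-0.13]]}}

```text
time: 0.52
eef_pos: [0.3326, 0.348, 0.2311]
tcp_rot: [0.096, 0.995, -0.0, 0.0]
contact_force: [-0.3, -0.4, 0.1]
gripper_width: 0.0425
grip_force: 0.0
```

Run:
```python
from h import *
plan([.4405,.198,.23],79);plan([.4405,.198,.20],79)
```

```text
tool y deg 79.0 shift [-0.4484 -0.4222  0.0039] turn 0.0001 steps 4.4
tool y deg 79.0 shift [-0.4484 -0.4221  0.1039] turn 0.0001 steps 4.5
```

{"method": "send_rows", "body": {"increments": [[0,-0.448,-0.422,0,0],[0,-0.448,-0.422,0,0],[0,-0.448,-0.422,0,0],[0,-0.448,-0.422,0,0],[0,-0.448,-0.422,0.0,0]]}}

```text
time: 0.93
eef_pos: [0.4412, 0.1968, 0.231]
tcp_rot: [0.097, 0.995, -0.0, 0.0]
contact_force: [-0.6, 0.7, -0.1]
gripper_width: 0.0427
grip_force: 0.0
```

Run:
```python
from h import *
f=grab('wrist','w1.png');print(f['fx'],f['cx'],f['cy'],-np.array(f['R']).T@f['t'],f['R'],env.state()['eef_pos'])
```

```text
297.3186396354542 255.10364241352582 198.06200388759032 [0.36791062 0.2117295  0.37417742] [[ 0.19240555  0.98131451 -0.00139075]
 [ 0.93732842 -0.18336131  0.29630063]
 [ 0.2905091  -0.05831347 -0.95509371]] [0.44187443 0.19609362 0.23075939]
```

View pics/w1.png

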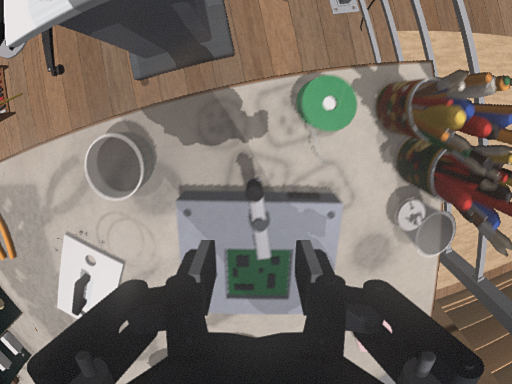

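The wrist view shows the knob top at (254,187), the pivot at (260,222) and the deck's front screws at (187,213) and (330,213); the fingers hide the pins.

```bash
cat >> h.py <<'E'
def fish(f,uv,z):
    uv=np.atleast_2d(uv).astype(float);R=np.array(f['R']);c=-R.T@f['t']
    d=uv-[f['cx'],f['cy']];r=np.linalg.norm(d,axis=1);th=r/f['fx']
    ray=np.c_[d/np.maximum(r,1e-9)[:,None]*np.sin(th)[:,None],np.cos(th)]@R
    return c+ray*((z-c[2])/ray[:,2])[:,None]
E
python3 - <<'E'
from h import *
f=load('wrist')
k=fish(f,[254,187],.097);p=fish(f,[260,222],.066);s=fish(f,[[187,213],[330,213]],.045)
print(k,p,s);d=s[1]-s[0];print(np.degrees(np.arctan2(-d[0],d[1])))
plan([k[0,0],k[0,1],.072],79)
E
```

```text
[[0.44104215 0.19591209 0.097     ]] [[0.49013566 0.1928946  0.066     ]] [[0.4707649  0.10778775 0.045     ]
 [0.50383116 0.27651587 0.045     ]]
-11.087939531251948
tool y deg 78.8 shift [ 2.800e-03 -4.000e-04  5.292e-01] turn -0.0022 steps 3.8
```

{"method": "send_rows", "body": {"increments": [[0,0,0,0.26,0],[0,0,0,0.529,0],[0,0,0,0.529,0],[0,0,0,0.529,0],[0,0,0,0.529,0]]}}

```text
time: 1.4
eef_pos: [0.4357, 0.1986, 0.0655]
tcp_rot: [0.096, 0.995, -0.003, -0.005]
contact_force: [-0.7, -0.5, -1.1]
gripper_width: 0.0428
grip_force: 0.0
```

{"method": "send_rows", "body": {"increments": [[-0.4,0,0,0,0],[-0.4,0,0,0,0],[-0.4,0,0,0,0],[-0.4,0,0,0,0]], "grip_force": 20}}

```text
time: 1.73
eef_pos: [0.4407, 0.2009, 0.075]
tcp_rot: [0.096, 0.995, 0.001, 0.001]
contact_force: [0.3, -1.1, 0.1]
gripper_width: 0.0254
grip_force: 0.2
```

Run:
```python
from h import *
s=env.state();print(np.round(s['contact_force'],1),s['gripper_width'])
piv=np.array([.485,.1885]);b=np.radians(-11.2+180)
p0=s['eef_pos'];R=Ro.from_quat(s['tcp_rot']).as_matrix()
for a in (0,.3,.6,.9,1.2,1.5,1.6):
    q=np.r_[piv+.045*np.array([np.cos(b+a),np.sin(b+a)]),p0[2]]
    print(a,np.round(q,3),np.round(R.T@(q-p0)/.3,4),-np.round(np.degrees(a)/90,3))
```

```text
[ 0.3 -1.1  0.1] 0.025438447732912425
0 [0.441 0.197 0.075] [-0.0029 -0.0118 -0.    ] -0.0
0.3 [0.44  0.184 0.075] [-0.0095 -0.0561 -0.0001] -0.191
0.6 [0.444 0.171 0.075] [-0.0288 -0.0966 -0.0001] -0.382
0.9 [0.451 0.159 0.075] [-5.920e-02 -1.295e-01 -1.000e-04] -0.573
1.2 [0.461 0.151 0.075] [-0.098  -0.1519 -0.    ] -0.764
1.5 [0.473 0.145 0.075] [-1.417e-01 -1.619e-01  1.000e-04] -0.955
1.6 [0.478 0.144 0.075] [-1.567e-01 -1.623e-01  1.000e-04] -1.019
```

{"method": "send_rows", "body": {"increments": [[-0.4,-0.003,-0.03,0,-0.08],[-0.4,-0.007,-0.047,0,-0.15],[-0.4,-0.017,-0.075,0,-0.23],[-0.4,-0.022,-0.085,0,-0.31],[-0.4,-0.0288,-0.0966,0,-0.38]]}}

```text
time: 2.15
eef_pos: [0.4435, 0.1706, 0.0744]
tcp_rot: [-0.204, 0.979, 0.001, 0.002]
contact_force: [1.0, 1.6, -0.4]
gripper_width: 0.026
grip_force: 0.6
```

```bash
cat > arc.py <<'E'
from h import *
import sys
s=env.state();print(np.round(s['joints'],2),np.round(s['contact_force'],1))
piv=np.array([.485,.1885]);b=np.radians(-11.2+180)
p0=s['eef_pos'];R=Ro.from_quat(s['tcp_rot']).as_matrix()
v=p0[:2]-piv;cur=(np.arctan2(v[1],v[0])-b+np.pi)%(2*np.pi)-np.pi
print('angle now',cur,'r',np.linalg.norm(v),'tooly',np.degrees(np.arctan2(R[1,1],R[0,1]))-78.8)
for a in map(float,sys.argv[1:]):
    q=np.r_[piv+.045*np.array([np.cos(b+a),np.sin(b+a)]),.073]
    print(a,np.round(q,3),np.round(R.T@(q-p0)/.3,4),-np.round(np.degrees(a-cur)/90,3))
E
python3 arc.py .8 1.0 1.2 1.4 1.5
```

```text
[ 0.37 -0.1  -0.31  1.35  0.   -0.04] [ 1.   1.6 -0.4]
angle now 0.6027700750304694 r 0.04517467353974376 tooly 34.78913881475481
0.8 [0.448 0.163 0.073] [-0.0033 -0.0294  0.0047] -0.126
1.0 [0.454 0.156 0.073] [-0.012  -0.0581  0.0047] -0.253
1.2 [0.461 0.151 0.073] [-0.0262 -0.0845  0.0048] -0.38
1.4 [0.469 0.146 0.073] [-0.0453 -0.1075  0.0048] -0.508
1.5 [0.473 0.145 0.073] [-0.0565 -0.1175  0.0049] -0.571
```

{"method": "send_rows", "body": {"increments": [[-0.4,-0.001,-0.018,0,-0.08],[-0.4,-0.005,-0.036,0,-0.16],[-0.4,-0.011,-0.055,0,-0.24],[-0.4,-0.018,-0.071,0,-0.31],[-0.4,-0.0262,-0.0845,0,-0.38]]}}

```text
time: 2.57
eef_pos: [0.4607, 0.1504, 0.0743]
tcp_rot: [-0.483, 0.876, 0.0, 0.001]
contact_force: [-0.2, 1.7, -0.4]
gripper_width: 0.0253
grip_force: 0.6
```

```bash
python3 arc.py 1.3 1.4 1.5 1.58
```

```text
[ 0.32 -0.07 -0.29  1.35  0.   -0.69] [-0.2  1.7 -0.4]
angle now 1.1991757252636628 r 0.0452206763147613 tooly 68.94994359627235
1.3 [0.465 0.148 0.073] [-0.0014 -0.0151  0.0044] -0.064
1.4 [0.469 0.146 0.073] [-0.0036 -0.0299  0.0045] -0.128
1.5 [0.473 0.145 0.073] [-0.0073 -0.0445  0.0045] -0.192
1.58 [0.477 0.144 0.073] [-0.0112 -0.0558  0.0045] -0.242
```

{"method": "send_rows", "body": {"increments": [[-0.4,-0.0015,-0.018,0,-0.08],[-0.4,-0.005,-0.036,0,-0.16],[-0.4,-0.0112,-0.0558,0,-0.22],[-0.4,-0.0112,-0.0558,0,-0.22],[-0.4,-0.0112,-0.0558,0,-0.22]]}}

```text
time: 2.98
eef_pos: [0.4763, 0.1441, 0.0737]
tcp_rot: [-0.623, 0.782, -0.0, 0.001]
contact_force: [0.2, -0.1, 0.1]
gripper_width: 0.0256
grip_force: 0.0
```

{"method": "send_rows", "body": {"increments": [[-0.2,0,0,0,0],[-0.1,0,0,0,0],[-0.1,0,0,-0.1,0],[0,0,0,-0.35,0],[0,0,0,-0.35,0]]}}

```text
time: 3.4
eef_pos: [0.4751, 0.1439, 0.1797]
tcp_rot: [-0.623, 0.782, -0.0, 0.0]
contact_force: [1.4, 0.9, 0.5]
gripper_width: 0.0429
grip_force: 0.0
```

Run:
```python
from h import *
f=grab('top')
P=cloud(f);sub=np.zeros((384,512),bool);sub[160:225,165:235]=1
s=env.state();print(s['eef_pos'],np.degrees(s['joints'][-1]))
plan([.575,-.1175,.18],54.6); plan([.40,-.10,.2],54.6); plan([.45,0,.2],54.6)
```

```text
[0.47704214 0.14448621 0.18649797] -60.289004495749495
tool y deg 167.1 shift [ 0.7788 -0.5126  0.0222] turn -0.7496 steps 6.7
tool y deg 167.1 shift [ 0.8515  0.0686 -0.0493] turn -0.7496 steps 6.2
tool y deg 167.1 shift [ 0.4894 -0.0197 -0.047 ] turn -0.7496 steps 3.5
```

{"method": "send_rows", "body": {"increments": [[0.5,0.779,-0.513,-0.15,-0.75],[0.5,0.779,-0.513,-0.15,-0.75],[0.5,0.779,-0.513,-0.15,-0.75],[0.5,0.779,-0.513,-0.15,-0.75],[0.5,0.779,-0.513,-0.15,-0.75]]}}

```text
time: 3.87
eef_pos: [0.5417, -0.0318, 0.2082]
tcp_rot: [0.819, -0.574, 0.0, -0.0]
contact_force: [0.7, 0.6, 0.2]
gripper_width: 0.064
grip_force: 0.0
```

Run:
```python
from h import *
plan([.575,-.1175,.23],54.6)
```

```text
tool y deg -160.1 shift [ 0.3064 -0.0068 -0.0726] turn -0.385 steps 2.3
```

{"method": "send_rows", "body": {"increments": [[0.5,0.306,-0.007,-0.072,-0.385],[0.5,0.306,-0.007,-0.072,-0.385],[0.5,0.306,-0.007,-0.072,-0.385],[0.5,0.306,-0.007,-0.072,-0.385],[0.5,0.306,-0.007,-0.072,-0.385]]}}

```text
time: 4.28
eef_pos: [0.5747, -0.1174, 0.2291]
tcp_rot: [0.952, -0.305, 0.0, -0.0]
contact_force: [0.9, 1.2, 0.0]
gripper_width: 0.064
grip_force: 0.0
```

Run:
```python
from h import *
f=grab('wrist','w2.png')
plan([.575,-.1175,.035],54.6);print(env.state()['joints'][-1])
```

```text
tool y deg -125.0 shift [0.0028 0.001  0.647 ] turn 0.004 steps 4.7
-2.7305809916268626
```

View pics/w2.png

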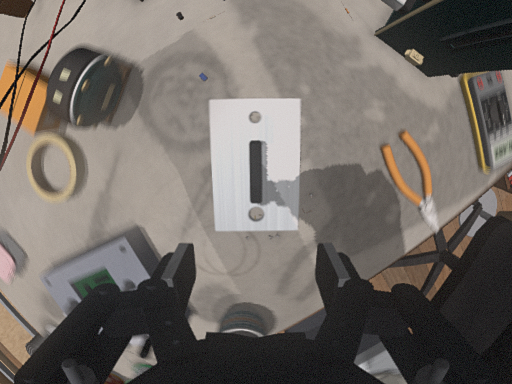

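The wrist view shows the cover squarely below: small hole at (255,117), large hole at (257,214), and the handle bar at about (256,172).

Run:
```python
from h import *
f=load('wrist');im=f['image'].astype(int)
h=fish(f,[[257,214],[255,117]],.01);d=h[0]-h[1]
print(h,h.mean(0),np.linalg.norm(d),np.degrees(np.arctan2(-d[0],d[1])))
g=np.zeros((384,512),np.uint8);g[130:210,245:268]=(im.sum(-1)<240)[130:210,245:268]
n,l,st,c=cv2.connectedComponentsWithStats(g);i=1+st[1:,4].argmax();k=np.argwhere(l==i)[:,::-1]
print(st[i]);q=fish(f,k,.046)[:,:2];r=cv2.minAreaRect((q*1000).astype(np.float32));print(r)
m=fish(f,h[:1,:2]*0+c[i],.046)[0];print(m)
```

```text
[[ 0.52652716 -0.08550006  0.01      ]
 [ 0.62889838 -0.15530657  0.01      ]] [ 0.57771277 -0.12040331  0.01      ] 0.12390647448350338 55.71008469111343
[250 141  12  62 690]
((579.2269897460938, -120.51200866699219), (12.455747604370117, 70.38302612304688), 54.813053131103516)
[ 0.57981006 -0.12088085  0.046     ]
```

Run:
```python
from h import *
plan([.578,-.1198,.02],55.2)
```

```text
tool y deg -125.0 shift [0.0154 0.0015 0.697 ] turn -0.0027 steps 5.0
```

{"method": "send_rows", "body": {"increments": [[0.5,0.0154,0.0015,0.13,-0.003],[0.5,0.0154,0.0015,0.26,-0.003],[0.5,0.0154,0.0015,0.39,-0.003],[0.5,0.0154,0.0015,0.5,-0.003],[0.5,0.0154,0.0015,0.57,-0.003]]}}

```text
time: 4.75
eef_pos: [0.5761, -0.1185, 0.0543]
tcp_rot: [0.952, -0.306, -0.002, 0.0]
contact_force: [-1.1, -0.7, -0.2]
gripper_width: 0.064
grip_force: 0.0
```

{"method": "send_rows", "body": {"increments": [[0.5,0,0,0.04,0],[0.5,0,0,0.08,0],[0.5,0,0,0.11,0],[0.5,0,0,0.127,0],[0.5,0,0,0.127,0]]}}

```text
time: 5.17
eef_pos: [0.578, -0.1191, 0.0199]
tcp_rot: [0.953, -0.304, -0.0, 0.0]
contact_force: [-0.8, -1.0, 0.1]
gripper_width: 0.0641
grip_force: 0.0
```

{"method": "send_rows", "body": {"increments": [[-0.3,0,0,0,0],[-0.5,0,0,0,0],[-1,0,0,0,0],[-1,0,0,0,0],[-1,0,0,0,0]], "grip_force": 70}}

```text
time: 5.58
eef_pos: [0.5783, -0.1193, 0.021]
tcp_rot: [0.953, -0.304, 0.001, -0.0]
contact_force: [-1.8, -0.2, 5.5]
gripper_width: 0.0126
grip_force: 69.4
```

{"method": "send_rows", "body": {"increments": [[-1,0,0,0,0],[-1,0,0,0,0],[-1,0,0,-0.03,0],[-1,0,0,-0.08,0],[-1,0,0,-0.08,0]]}}

```text
time: 6.0
eef_pos: [0.5788, -0.1194, 0.0465]
tcp_rot: [0.953, -0.304, 0.001, -0.0]
contact_force: [0.8, -0.0, -2.3]
gripper_width: 0.0127
grip_force: 68.7
```

Run:
```python
from h import *
s=env.state();print(s['eef_pos'],s['contact_force'],s['moment'],s['gripper_width'],s['grip_force'])
plan([.578,-.1198,.2],55)
```

```text
[ 0.57879859 -0.11937248  0.04653381] [ 0.7910564  -0.0375794  -2.29515328] [-0.0286321  -0.0277928   0.03254818] 0.012674742304940327 68.65962624549866
tool y deg -125.4 shift [-2.000e-04  2.200e-03 -5.116e-01] turn -0.0044 steps 3.7
```

{"method": "send_rows", "body": {"increments": [[-1,0,0,-0.1,0],[-1,0,0,-0.22,0],[-1,0,0,-0.35,0],[-1,0,0,-0.5,0.0],[-1,0,0,-0.68,0]]}}

```text
time: 6.42
eef_pos: [0.5773, -0.1191, 0.2335]
tcp_rot: [0.953, -0.304, -0.001, 0.0]
contact_force: [1.8, -0.6, -3.6]
gripper_width: 0.0126
grip_force: 69.1
```

Run:
```python
from h import *
plan([.414,.203,.25],168.8)
```

```text
tool y deg -125.4 shift [-1.0657 -0.5597 -0.054 ] turn 0.7311 steps 8.7
```

{"method": "send_rows", "body": {"increments": [[-1,-0.1,-0.05,-0.03,0.07],[-1,-0.2,-0.1,-0.05,0.14],[-1,-0.3,-0.16,-0.05,0.21],[-1,-0.4,-0.21,-0.05,0.28],[-1,-0.5,-0.26,-0.05,0.35]]}}

```text
time: 6.83
eef_pos: [0.4999, 0.0324, 0.2469]
tcp_rot: [0.833, -0.554, -0.0, 0.0]
contact_force: [0.9, -0.1, -3.7]
gripper_width: 0.013
grip_force: 69.1
```

Run:
```python
from h import *
plan([.414,.203,.25],168.8)
```

```text
tool y deg -157.2 shift [-0.6351  0.044  -0.01  ] turn 0.3774 steps 4.6
```

{"method": "send_rows", "body": {"increments": [[-1,-0.13,0.01,-0.01,0.075],[-1,-0.26,0.02,-0.01,0.15],[-1,-0.4,0.03,-0.01,0.225],[-1,-0.53,0.04,-0.01,0.3],[-1,-0.635,0.044,-0.01,0.377]]}}

```text
time: 7.25
eef_pos: [0.4169, 0.1945, 0.2501]
tcp_rot: [-0.653, 0.758, 0.0, -0.0]
contact_force: [1.2, -0.2, -4.3]
gripper_width: 0.0127
grip_force: 69.1
```

{"method": "send_rows", "body": {"increments": [[-1,0,0,0,0],[-1,0,0,0,0],[-1,0,0,0,0],[-1,0,0,0,0]]}}

```text
time: 7.58
eef_pos: [0.4185, 0.1926, 0.2502]
tcp_rot: [-0.655, 0.756, -0.0, -0.0]
contact_force: [0.3, 0.4, -4.0]
gripper_width: 0.0129
grip_force: 69.2
```

Run:
```python
from h import *
s=env.state();print(s['eef_pos'],s['moment']);plan([.414,.203,.25],168.8)
f=grab('wrist','w3.png');print(np.linalg.norm(env.state()['dq']))
```

```text
[0.418519   0.19259678 0.2501637 ] [ 0.01950289  0.00919058 -0.02854111]
tool y deg 171.8 shift [-0.0322  0.0198  0.0005] turn 0.0338 steps 0.3
0.01009169880306491
```

View pics/w3.png

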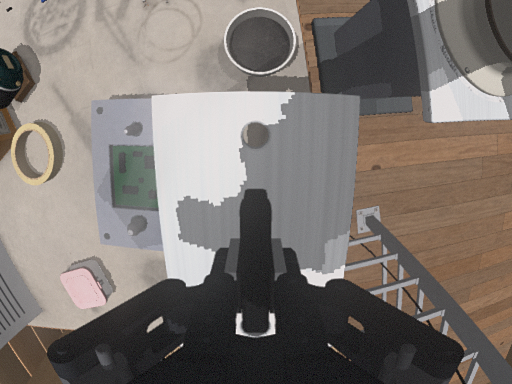

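The held cover hides the deck's right half; its small hole is at (255,135). The thin pin is near (133,128) and the thick pin near (137,225).

Run:
```python
from h import *
f=load('wrist');im=cv2.cvtColor(f['image'],cv2.COLOR_RGB2BGR)
c=[cv2.resize(im[v-22:v+22,u-22:u+22],None,fx=6,fy=6,interpolation=cv2.INTER_CUBIC) for u,v in((133,128),(137,225),(255,135))]
cv2.imwrite('pics/c3.png',np.hstack(c))
```

```text
(no output)
```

View pics/c3.png

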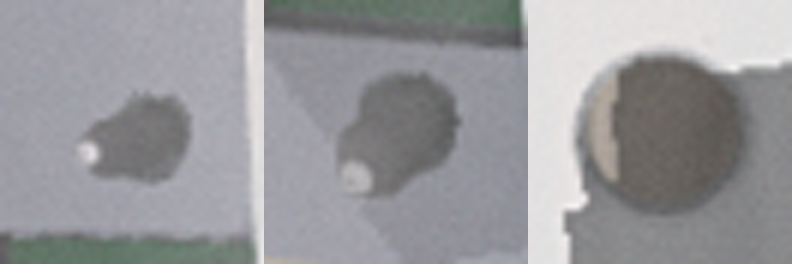

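Run:
```python
from h import *
f=load('wrist');s=env.state()
a=fish(f,[[129.9,232.3],[125.3,131.1]],.076);d=a[0]-a[1];y=np.degrees(np.arctan2(-d[0],d[1]))
print(a,a.mean(0),np.linalg.norm(d),y)
R=Ro.from_quat(s['tcp_rot']).as_matrix();p=np.array(s['eef_pos'])
h=fish(f,[254.6,134.8],p[2]-.011)
print('small hole in tool',R.T@(h[0]-p))
np.save('/tmp/pins.npy',a)
```

```text
[[0.58265911 0.23711819 0.076     ]
 [0.55663167 0.11582223 0.076     ]] [0.56964539 0.17647021 0.076     ] 0.1240569920958475 -12.110766923887057
small hole in tool [ 0.06167139 -0.00104379  0.01101975]
```

Run:
```python
from h import *
plan([.580,.229,.22],168.5)
```

```text
tool y deg 171.8 shift [-0.1975 -0.515   0.1005] turn 0.0366 steps 4.0
```

{"method": "send_rows", "body": {"increments": [[-1,-0.04,-0.1,0.02,0.037],[-1,-0.08,-0.2,0.04,0.037],[-1,-0.12,-0.3,0.06,0.037],[-1,-0.16,-0.41,0.08,0.037],[-1,-0.1975,-0.515,0.1,0.037]]}}

```text
time: 8.05
eef_pos: [0.5818, 0.2288, 0.2197]
tcp_rot: [-0.632, 0.775, -0.0, -0.0]
contact_force: [0.2, 0.8, -3.3]
gripper_width: 0.0127
grip_force: 69.6
```

{"method": "send_rows", "body": {"increments": [[-1,0,0,0,0],[-1,0,0,0,0],[-1,0,0,0,0],[-1,0,0,0,0]]}}

```text
time: 8.38
eef_pos: [0.5793, 0.2292, 0.2213]
tcp_rot: [-0.632, 0.775, -0.0, 0.0]
contact_force: [0.2, -0.1, -3.0]
gripper_width: 0.0128
grip_force: 69.9
```

Run:
```python
from h import *
s=env.state();print(s['eef_pos'],np.linalg.norm(s['dq']));plan([.580,.229,.22],168.5)
f=grab('wrist')
im=cv2.cvtColor(f['image'],cv2.COLOR_RGB2BGR)
# project expected thin pin tip by search over rays
v,u=np.mgrid[0:384,0:512];Q=fish(f,np.c_[u.ravel(),v.ravel()],.076)[:,:2]
i=np.argmin(np.linalg.norm(Q-[.5555,.117],axis=1));u,v=i%512,i//512;print(u,v)
a=im[max(v-40,0):v+40,u-50:u+50];cv2.imwrite('pics/c4.png',cv2.resize(a,None,fx=5,fy=5,interpolation=cv2.INTER_CUBIC));print(u-50,max(v-40,0))
```

```text
[0.57928349 0.22915065 0.2212759 ] 0.022366346610454654
tool y deg 168.5 shift [ 0.     -0.0024  0.0043] turn -0.0005 steps 0.0
257 68
207 28
```

View pics/c4.png

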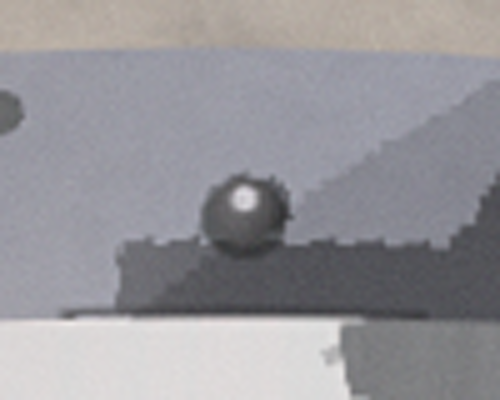

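Near-nadir view: the thin pin's bright tip is at crop (245,196), i.e. pixel (255.6,66.8).

Run:
```python
from h import *
f=load('wrist');s=env.state();R=Ro.from_quat(s['tcp_rot']).as_matrix();p=np.array(s['eef_pos'])
for y in (-11.3,-12.1):
  t=fish(f,[255.6,66.8],.076)[0];yr=np.radians(y);yv=np.array([-np.sin(yr),np.cos(yr)])
  print(t,'mid',t[:2]+.062*yv)
# small hole in this view
g=cv2.cvtColor(f['image'],cv2.COLOR_RGB2GRAY)[110:160,225:285]
print('tip in tool',R.T@(t-p))
# foot estimate: dark ring centre
print(fish(f,[207+246/5-.4,28+216/5-.4],.055))
```

```text
[0.55651728 0.11517013 0.076     ] mid [0.56866594 0.17596824]
[0.55651728 0.11517013 0.076     ] mid [0.56951363 0.1757927 ]
tip in tool [ 0.11653313 -0.00044551  0.14559721]
[[0.55654783 0.11645229 0.055     ]]
```

Run:
```python
from h import *
plan([.5688,.1762,.13],168.0)
```

```text
tool y deg 168.5 shift [ 0.1808 -0.0012  0.3055] turn 0.0052 steps 2.6
```

{"method": "send_rows", "body": {"increments": [[-1,0.05,0,0.06,0.005],[-1,0.1,0,0.13,0.005],[-1,0.15,-0.001,0.21,0.005],[-1,0.181,-0.001,0.27,0.005],[-1,0.181,-0.001,0.305,0.005]]}}

```text
time: 8.85
eef_pos: [0.5676, 0.1748, 0.1281]
tcp_rot: [-0.629, 0.777, -0.0, -0.0]
contact_force: [0.6, -0.4, -4.7]
gripper_width: 0.0125
grip_force: 70.0
```

{"method": "send_rows", "body": {"increments": [[-1,0,0,0,0],[-1,0,0,0,0],[-1,0,0,0,0],[-1,0,0,0,0],[-1,0,0,0,0]]}}

```text
time: 9.27
eef_pos: [0.5695, 0.1773, 0.1302]
tcp_rot: [-0.63, 0.777, -0.0, 0.001]
contact_force: [-0.6, 0.1, -4.0]
gripper_width: 0.0129
grip_force: 69.9
```

Run:
```python
from h import *
s=env.state();print(s['eef_pos'],s['contact_force'],s['moment'])
plan([.5688,.1762,.108],168.0);plan([.5688,.1762,.09],168)
t=grab('wrist','w5.png')
```

```text
[0.56954403 0.17727274 0.13016389] [-0.64752677  0.11648013 -4.04847219] [-0.0181999   0.02209954  0.0405449 ]
tool y deg 168.1 shift [0.0041 0.0018 0.0739] turn 0.0009 steps 0.5
tool y deg 168.1 shift [0.0041 0.0019 0.1339] turn 0.0009 steps 1.0
```

Run:
```python
from h import *
f=load('wrist');im=cv2.cvtColor(f['image'],cv2.COLOR_RGB2BGR)
cv2.imwrite('pics/c5.png',cv2.resize(im[105:165,220:290],None,fx=8,fy=8,interpolation=cv2.INTER_CUBIC))
```

```text
(no output)
```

View pics/c5.png

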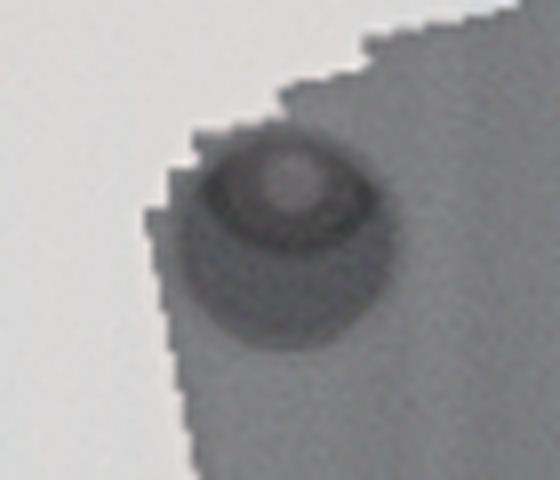

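Through the small hole (crop centre (288,242)) the thin pin's tip shows at crop (293,182).

Run:
```python
from h import *
f=load('wrist');s=env.state();R=Ro.from_quat(s['tcp_rot']).as_matrix();p=np.array(s['eef_pos'])
c=lambda x,y:[220+x/8-.44,105+y/8-.44]
h=fish(f,c(288,242),.1192)[0];t=fish(f,c(293,182),.076)[0]
print(p,h,t,'hole,tip in tool',R.T@(h-p),R.T@(t-p))
print('err tool (tip-hole)',(R.T@(t-h))[:2]*1000,'mm')
```

```text
[0.56944738 0.17714394 0.12988148] [0.55741173 0.11671174 0.1192    ] [0.55676526 0.11564328 0.076     ] hole,tip in tool [ 0.06162228 -0.00069741  0.01063996] [ 0.06283098 -0.00023182  0.0538386 ]
err tool (tip-hole) [1.20870301 0.46559544] mm
```

{"method": "send_rows", "body": {"increments": [[-1,0.004,0.0016,0,0],[-1,0.004,0.0016,0.03,0],[-1,0.004,0.0016,0.06,0],[-1,0.004,0.0016,0.09,0],[-1,0.004,0.0016,0.11,0]]}}

```text
time: 9.73
eef_pos: [0.5676, 0.1753, 0.0938]
tcp_rot: [-0.63, 0.777, 0.0, -0.001]
contact_force: [0.4, 0.1, -4.0]
gripper_width: 0.0127
grip_force: 70.0
```

{"method": "send_rows", "body": {"increments": [[-1,0,0,0,0],[-1,0,0,0.01,0],[-1,0,0,0.02,0],[-1,0,0,0.025,0],[-1,0,0,0.025,0]]}}

```text
time: 10.15
eef_pos: [0.5683, 0.1756, 0.0883]
tcp_rot: [-0.63, 0.777, 0.0, -0.0]
contact_force: [-0.3, 0.3, -4.2]
gripper_width: 0.0129
grip_force: 70.0
```

Run:
```python
from h import *
s=env.state();print(s['eef_pos'],s['contact_force'],s['moment'])
plan([.5687,.1762,.083],168.0)
```

```text
[0.56826268 0.17555083 0.08825085] [-0.25534734  0.25457981 -4.20225958] [-0.07473757 -0.01422463 -0.03357114]
tool y deg 168.0 shift [-0.0024 -0.001   0.0175] turn 0.0005 steps 0.1
```

{"method": "send_rows", "body": {"increments": [[-1,-0.001,0,0.006,0],[-1,-0.001,0,0.012,0],[-1,-0.001,0,0.018,0],[-1,-0.001,0,0.024,0],[-1,-0.001,0,0.024,0]]}}

```text
time: 10.57
eef_pos: [0.5682, 0.1758, 0.0808]
tcp_rot: [-0.63, 0.777, 0.0, -0.0]
contact_force: [-1.1, -0.4, -4.0]
gripper_width: 0.0125
grip_force: 70.0
```

Run:
```python
from h import *
s=env.state();print(s['eef_pos'],s['contact_force'],s['moment'])
plan([.5687,.1762,.066],168.0)
```

```text
[0.56816238 0.1757866  0.08077679] [-1.12902203 -0.41216632 -3.95001356] [ 0.02499185  0.02270739 -0.042426  ]
tool y deg 168.0 shift [-0.0017 -0.0015  0.0493] turn 0.0005 steps 0.4
```

Underside at about 60 mm and going in freely, so I'll keep lowering.

{"method": "send_rows", "body": {"increments": [[-1,0,0,0.006,0],[-1,0,0,0.012,0],[-1,0,0,0.018,0],[-1,0,0,0.022,0],[-1,0,0,0.022,0]]}}

```text
time: 10.98
eef_pos: [0.5682, 0.1758, 0.0742]
tcp_rot: [-0.63, 0.777, 0.0, -0.0]
contact_force: [0.9, 0.0, -4.2]
gripper_width: 0.013
grip_force: 70.0
```

{"method": "send_rows", "body": {"increments": [[-1,0,0,0.004,0],[-1,0,0,0.008,0],[-1,0,0,0.012,0],[-1,0,0,0.016,0],[-1,0,0,0.016,0]]}}

```text
time: 11.4
eef_pos: [0.5682, 0.1758, 0.0695]
tcp_rot: [-0.63, 0.777, 0.0, -0.0]
contact_force: [0.2, 0.2, -3.7]
gripper_width: 0.0128
grip_force: 70.0
```

Run:
```python
from h import *
s=env.state();print(s['eef_pos'],s['contact_force'],s['moment'])
plan([.5687,.1762,.066],168.0)
```

```text
[0.56824264 0.17579999 0.06950993] [ 0.23612143  0.15125406 -3.71310949] [-0.01130173 -0.02303811 -0.04531171]
tool y deg 168.0 shift [-0.0016 -0.0012  0.0117] turn 0.0005 steps 0.1
```

{"method": "send_rows", "body": {"increments": [[-1,0,0,0.003,0],[-1,0,0,0.006,0],[-1,0,0,0.009,0],[-1,0,0,0.012,0],[-1,0,0,0.012,0]]}}

```text
time: 11.82
eef_pos: [0.5683, 0.1758, 0.0661]
tcp_rot: [-0.63, 0.777, -0.0, -0.0]
contact_force: [0.3, -0.6, -3.7]
gripper_width: 0.0125
grip_force: 70.1
```

{"method": "send_rows", "body": {"increments": [[-1,0,0,0.002,0],[-1,0,0,0.004,0],[-1,0,0,0.004,0]]}}

```text
time: 12.07
eef_pos: [0.5684, 0.1759, 0.066]
tcp_rot: [-0.63, 0.777, -0.0, 0.0]
contact_force: [-3.7, -1.8, 4.9]
gripper_width: 0.0122
grip_force: 71.2
```

{"method": "send_rows", "body": {"increments": [[-1,0,0,0,0],[-1,0,0,0,0],[-1,0,0,0,0],[-0.3,0,0,0,0],[0,0,0,0,0]], "grip_force": 20}}

```text
time: 12.48
eef_pos: [0.5687, 0.176, 0.0653]
tcp_rot: [-0.63, 0.777, -0.0, 0.0]
contact_force: [0.4, 0.5, -0.0]
gripper_width: 0.0363
grip_force: 0.0
```

{"method": "send_rows", "body": {"increments": [[0,0,0,0,0],[0,0,0,0,0],[0,0,0,-0.05,0],[0,0,0,-0.15,0],[0,0,0,-0.35,0]]}}

```text
time: 12.9
eef_pos: [0.5668, 0.1754, 0.1494]
tcp_rot: [-0.63, 0.777, 0.001, -0.003]
contact_force: [0.7, 0.5, 0.1]
gripper_width: 0.0428
grip_force: 0.0
```

Run:
```python
from h import *
s=env.state();print(s['contact_force'],np.degrees(s['joints'][-1]))
plan([.477,.1445,.18],167); plan([.477,.1445,.074],167)
```

```text
[0.72437858 0.52841351 0.06298834] -60.85386870415128
tool y deg 168.0 shift [ 0.163   0.272  -0.1002] turn 0.0116 steps 2.4
tool y deg 168.0 shift [0.162  0.2703 0.2531] turn 0.0116 steps 2.9
```

{"method": "send_rows", "body": {"increments": [[0,0,0,-0.17,0],[0,0.16,0.27,-0.17,0.012],[0,0.16,0.27,-0.17,0.012],[0,0.16,0.27,-0.17,0.012],[0,0.16,0.27,-0.17,0.012]]}}

```text
time: 13.32
eef_pos: [0.4775, 0.1451, 0.2042]
tcp_rot: [-0.622, 0.783, -0.0, 0.001]
contact_force: [0.4, -0.1, -0.4]
gripper_width: 0.0427
grip_force: 0.0
```

{"method": "send_rows", "body": {"increments": [[0,0,0,0,0],[0,0,0,0,0],[0,0,0,0,0]]}}

```text
time: 13.57
eef_pos: [0.4798, 0.1459, 0.2022]
tcp_rot: [-0.622, 0.783, 0.0, -0.0]
contact_force: [-0.5, -1.1, -0.2]
gripper_width: 0.0426
grip_force: 0.0
```

Run:
```python
from h import *
f=grab('wrist','w6.png');s=env.state();print(s['eef_pos'])
R=np.array(f['R']);v,u=np.mgrid[0:384,0:512];d=np.stack([u-f['cx'],v-f['cy']],-1);r=np.linalg.norm(d,axis=-1);th=r/f['fx']
ray=np.dstack([d/np.maximum(r,1e-9)[...,None]*np.tan(th)[...,None],np.ones_like(r)])
P=(ray*f['depth'][...,None]-f['t'])@R
near=np.linalg.norm(P[...,:2]-[.475,.145],axis=-1)<.06
k=near&(P[...,2]>.088)&(P[...,2]<.105);k=cv2.morphologyEx(k.astype(np.uint8),cv2.MORPH_OPEN,np.ones((3,3)))
n,l,st,c=cv2.connectedComponentsWithStats(k)
for i in range(1,n):
    if st[i,4]>30:
        a=np.argwhere(l==i)[:,::-1];q=fish(f,a,.097)[:,:2]
        print(st[i],c[i],np.median(P[l==i],0),cv2.minEnclosingCircle((q*1000).astype(np.float32)))
# seated cover plate check: heights either side of the handle
for p in ([.5695-.03,.1763],[.5827-.03,.2371],[.5566-.03,.1155]):
    m=np.linalg.norm(P[...,:2]-p,axis=-1)<.008;m&=(P[...,2]<.1);print(p,np.median(P[...,2][m]) if m.any() else None)
```

```text
[0.47975858 0.1458715  0.20211596]
[253 189  20  22 340] [262.27941176 199.49117647] [0.47505691 0.14981841 0.09737691] ((475.2528076171875, 150.05735778808594), 9.69791030883789)
[0.5395, 0.1763] 0.05551916610522339
[0.5527, 0.2371] 0.05557068351560096
[0.5266, 0.1155] 0.05561992357098386
```

View pics/w6.png

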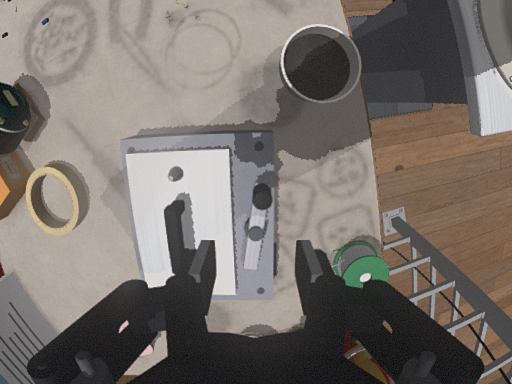

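The cover is flush (top at 55.5 mm). The knob is at (262,199), world (0.475,0.150), so the latch stands at about 1.42 rad.

```bash
sed -i 's/piv=.*/piv=np.array([.4912,.1929]);b=np.radians(168.0)/; s/-78.8/-78.0/' arc.py
python3 - <<'E'
from h import *
plan([.475,.150,.073],159.3)
E
```

```text
tool y deg 167.0 shift [-0.01    0.0183  0.4304] turn 0.0852 steps 3.1
```

{"method": "send_rows", "body": {"increments": [[0,-0.01,0.0183,0,0.04],[0,-0.01,0.0183,0.13,0.085],[0,-0.01,0.0183,0.25,0.085],[0,-0.01,0.0183,0.35,0.085],[0,-0.01,0.0183,0.41,0.085]]}}

```text
time: 14.03
eef_pos: [0.4734, 0.1495, 0.0756]
tcp_rot: [-0.569, 0.823, 0.001, -0.002]
contact_force: [0.3, 0.2, 0.3]
gripper_width: 0.0429
grip_force: 0.0
```

{"method": "send_rows", "body": {"increments": [[0,0,0,0.02,0],[0,0,0,0.02,0],[-0.3,0,0,0.02,0],[-0.4,0,0,0.02,0],[-0.4,0,0,0.02,0]]}}

```text
time: 14.45
eef_pos: [0.4755, 0.1501, 0.0753]
tcp_rot: [-0.569, 0.823, -0.0, 0.001]
contact_force: [-0.0, 0.8, 0.9]
gripper_width: 0.0254
grip_force: 0.0
```

```bash
python3 arc.py 1.3 1.2 1.1 1.0 0.9 .8
```

```text
[ 0.31 -0.04 -0.26  1.35 -0.   -0.9 ] [-0.   0.8  0.9]
angle now 1.4275200448566085 r 0.04558740985003101 tooly 81.31342143069668
1.3 [0.47  0.153 0.073] [-0.003   0.0191  0.0076] 0.081
1.2 [0.467 0.155 0.073] [-0.0055  0.0339  0.0075] 0.145
1.1 [0.463 0.158 0.073] [-0.0095  0.0483  0.0075] 0.209
1.0 [0.46  0.161 0.073] [-0.0149  0.0623  0.0075] 0.272
0.9 [0.457 0.164 0.073] [-0.0217  0.0757  0.0075] 0.336
0.8 [0.454 0.168 0.073] [-0.0298  0.0883  0.0075] 0.399
```

{"method": "send_rows", "body": {"increments": [[-0.4,-0.003,0.019,0,0.08],[-0.4,-0.0055,0.034,0,0.145],[-0.4,-0.0095,0.048,0,0.21],[-0.4,-0.015,0.062,0,0.27],[-0.4,-0.022,0.076,0,0.336]]}}

```text
time: 14.87
eef_pos: [0.4561, 0.1641, 0.075]
tcp_rot: [-0.332, 0.943, -0.0, 0.001]
contact_force: [1.6, -1.0, 0.3]
gripper_width: 0.0256
grip_force: 0.8
```

```bash
python3 arc.py .8 .7 .6 .5 0.4
```

```text
[ 0.35 -0.07 -0.29  1.36 -0.   -0.33] [ 1.6 -1.   0.3]
angle now 0.8968416132208361 r 0.045349043781595565 tooly 50.791945191373
0.8 [0.454 0.168 0.073] [-0.0017  0.0145  0.0068] 0.062
0.7 [0.452 0.172 0.073] [-0.0037  0.0294  0.0068] 0.125
0.6 [0.45  0.176 0.073] [-0.0073  0.044   0.0068] 0.189
0.5 [0.448 0.18  0.073] [-0.0122  0.0581  0.0068] 0.253
0.4 [0.447 0.184 0.073] [-0.0185  0.0717  0.0067] 0.316
```

{"method": "send_rows", "body": {"increments": [[-0.4,-0.002,0.0145,0,0.062],[-0.4,-0.004,0.029,0,0.125],[-0.4,-0.007,0.044,0,0.19],[-0.4,-0.012,0.058,0,0.253],[-0.4,-0.0185,0.072,0,0.316]]}}

```text
time: 15.28
eef_pos: [0.4467, 0.1844, 0.075]
tcp_rot: [-0.09, 0.996, -0.0, 0.001]
contact_force: [-0.3, -0.9, 1.3]
gripper_width: 0.0257
grip_force: 0.9
```

```bash
python3 arc.py .3 .2 .1 0 -0.1 -0.15
```

```text
[ 0.39 -0.08 -0.29  1.36 -0.    0.21] [-0.3 -0.9  1.3]
angle now 0.39776731082101247 r 0.04532799530117043 tooly 22.334782429301356
0.3 [0.446 0.189 0.073] [-0.0017  0.0147  0.0065] 0.062
0.2 [0.446 0.193 0.073] [-0.0038  0.0295  0.0065] 0.126
0.1 [0.446 0.198 0.073] [-0.0073  0.0441  0.0065] 0.19
0.0 [0.447 0.202 0.073] [-0.0123  0.0582  0.0066] 0.253
-0.1 [0.448 0.207 0.073] [-0.0187  0.0718  0.0066] 0.317
-0.15 [0.449 0.209 0.073] [-0.0224  0.0783  0.0066] 0.349
```

{"method": "send_rows", "body": {"increments": [[-0.4,-0.002,0.0145,0,0.06],[-0.4,-0.004,0.029,0,0.125],[-0.4,-0.007,0.044,0,0.19],[-0.4,-0.0123,0.058,0,0.253],[-0.4,-0.0187,0.072,0,0.253]]}}

```text
time: 15.7
eef_pos: [0.4479, 0.2067, 0.0748]
tcp_rot: [0.108, 0.994, -0.0, 0.0]
contact_force: [-6.2, -10.8, 5.3]
gripper_width: 0.0257
grip_force: 7.2
```

{"method": "send_rows", "body": {"increments": [[-0.4,0,0.003,0,0],[-0.4,0,0.005,0,0]]}}

```text
time: 15.87
eef_pos: [0.4478, 0.2067, 0.0746]
tcp_rot: [0.104, 0.995, -0.002, 0.0]
contact_force: [-5.4, -13.5, 7.6]
gripper_width: 0.0258
grip_force: 7.1
```

```bash
python3 arc.py 0 -0.1
```

```text
[ 0.43 -0.05 -0.26  1.36 -0.    0.64] [ -5.4 -13.5   7.6]
angle now -0.0974194011595153 r 0.045563076270570935 tooly 0.04448995383363297
0.0 [0.447 0.202 0.073] [-0.0011 -0.0148  0.0054] -0.062
-0.1 [0.448 0.207 0.073] [-0.0019  0.0002  0.0053] 0.002
```

Hard against the end stop. Backing off the contact, opening and rising.

{"method": "send_rows", "body": {"increments": [[-0.4,0,-0.012,0,0],[-0.2,0,-0.014,0,0],[0,0,-0.014,0,0],[0,0,-0.014,0,0],[0,0,-0.014,0,0]]}}

```text
time: 16.28
eef_pos: [0.4473, 0.2042, 0.0739]
tcp_rot: [0.105, 0.994, 0.0, 0.0]
contact_force: [-0.6, -0.3, 0.6]
gripper_width: 0.0422
grip_force: 0.0
```

{"method": "send_rows", "body": {"increments": [[0,0,0,-0.1,0],[0,0,0,-0.2,0],[0,0,0,-0.35,0],[0,0,0,-0.45,0],[0,0,0,-0.45,0]]}}

```text
time: 16.7
eef_pos: [0.4489, 0.2049, 0.2158]
tcp_rot: [0.105, 0.994, 0.002, 0.004]
contact_force: [0.1, -0.7, -0.7]
gripper_width: 0.0425
grip_force: 0.0
```

{"method": "send_rows", "body": {"increments": [[0,0,0,0,0],[0,0,0,0,0],[0,0,0,0,0]]}}

```text
time: 16.95
eef_pos: [0.4467, 0.2038, 0.2073]
tcp_rot: [0.106, 0.994, -0.001, -0.001]
contact_force: [-0.2, 0.3, 0.3]
gripper_width: 0.0426
grip_force: 0.0
```

Run:
```python
from h import *
f=grab('wrist');print(env.state()['eef_pos'],env.state()['contact_force'])
R=np.array(f['R']);v,u=np.mgrid[0:384,0:512];d=np.stack([u-f['cx'],v-f['cy']],-1);r=np.linalg.norm(d,axis=-1);th=r/f['fx']
ray=np.dstack([d/np.maximum(r,1e-9)[...,None]*np.tan(th)[...,None],np.ones_like(r)])
P=(ray*f['depth'][...,None]-f['t'])@R
k=(np.linalg.norm(P[...,:2]-[.447,.202],axis=-1)<.05)&(P[...,2]>.088)&(P[...,2]<.105)
q=P[k][:,:2].mean(0)-[.4912,.1929];print(k.sum(),q,np.hypot(*q),'latch',np.arctan2(q[1],q[0])-np.radians(168))
for p in ([.5695,.1463],[.5827-.04,.2371],[.5566-.04,.1155],[.60,.18]):
    m=(np.linalg.norm(P[...,:2]-p,axis=-1)<.008)&(P[...,2]<.1);print(p,np.median(P[...,2][m]) if m.any() else None)
```

```text
[0.44666043 0.20377076 0.20724114] [ 0.08724167 -0.2675758  -0.84348856]
331 [-0.04463797  0.01024571] 0.04579872004308978 latch -0.016181494472685465
[0.5695, 0.1463] 0.09118856441933999
[0.5427, 0.2371] None
[0.5166, 0.1155] None
[0.6, 0.18] 0.0558820435065302
```

Latch reads closed (-0.016 rad), the cover is still down, and nothing is touching the robot.

```bash
python3 -c "
from station import env
print(env.hand_in())"
```

```text
the job is handed in; nothing more can be done
None
```

The job is handed in at about 17 s with no verdict returned: the cover is flush on the deck over both pins, the latch is closed to about 0 rad, and the gripper is clear of everything.

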